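Shut the salt box and push it home into the spice rack

TASK

The salt box stands open on the wooden board in front of the steel spice rack. First push its open lid forward so that it shuts, while the box is still clear of the rack; then push the shut box along the board into the rack's empty bay, until it stands square against the stop at the back. Only push: do not lift or tip the box, and leave the garlic, the two shakers and the timer where they are.

Things in the scene. Friction and masses are not known exactly. Their poses are not given: they have to be found in the camera images.
- salt: steel salt box with hinged lid, 0.3 to 0.55 kg, loose, front roughly to the robot, askew up to 0.3 rad. Origin: centre of underside; x from front to back (hinge side), y to its left. Body: x -40 to 45, y -55 to 55, 60 mm high. Shut lid overhangs it: x -46 to 49, y -57 to 57, top at 64 mm, with a front lip 40 mm wide to x = -53 (z 59 to 64 mm)
- salt_lid (a joint): lid angle, rad: 0 shut, 1.57 upright, 1.83 fully open, leaning back on its stop. Free hinge, no spring, along the box's y axis at x = 47, z = 62 mm of the box. Open, the lid's top edge is about 157 mm above the board and 75 mm behind the box origin; brought forward past upright it falls shut by itself
- lid_front_lip (a point): point fixed on the box at x = -53 mm, z = 62 mm of its frame: where the lid's front lip is when shut (it does not move with the lid)
- rack: steel spice rack, fixed, turned up to 0.18 rad. Origin: centre of underside; x to its back, y to its left. 80 mm deep, 276 wide; shelf 74 to 88 mm above the board, thin wire gallery to 112. Under it two bays open to the front, floored by the board, 132 mm wide between sheets at y = -136, 0, 136. Back stop 30 mm high, face at x = 31. Right bay (y = -68) is empty; garlic in the left
- bay_home (a point): point on the board in the empty right bay, at x = -14, y = -68 mm of the rack: where the salt box's origin lies when its back stands against the stop (box then turned as the rack is; its lid's lip stands 27 mm out of the bay)
- bay_mouth (a point): point on the board in the middle of the empty bay's mouth, at x = -40, y = -68 mm of the rack
- garlic: garlic bulb, 60 mm across, 59 mm high, in the left bay (bystander). Origin: centre of underside
- shaker_a: steel shaker, 55 mm across, 79 mm high, on the rack's shelf above the garlic (bystander). Origin: centre of underside
- shaker_b: steel shaker, 55 mm across, 86 mm high, on the rack's shelf above the garlic, beside the other (bystander). Origin: centre of underside
- timer: round kitchen timer, 66 mm across, 48 mm high, near the left end of the board (bystander). Origin: centre of underside
- board: wooden cover board over the hob, fixed, 20 mm thick: its top, on which the box slides, is at z = 0.020. Origin: centre of its underside; 360 mm in x, about 545 mm in y

How it is judged:
By the outcome, as a careful person would: the job done as asked, in the order asked, and still so for the second after the job is handed in, with the robot touching nothing.
It also fails if it takes over 72 s, if anything falls off the work surface, if the arm or the gripper's body presses on something with over 40 N, if the wrist force passes 120 N, or if a joint passes its speed limit or range.

ROBOT

A 6-joint arm with a two-finger parallel gripper is mounted at the origin on a cart in front of the work surface, level with it; the furniture and walls round the work are solid. World frame = base frame: x ahead of the robot, y to its left, z up, the work surface at z = 0. Lengths are in m, angles in rad, forces in N, time in s.
With the tool pointing down it reaches from about 0.35 to 0.975 m from the base axis. Payload 4.9 kg.
Tool frame: the origin (TCP) lies midway between the tips of the shut fingers; the grasp point (between the pads) lies manip.tcp_to_grasp behind it (manip.tcp_to_grasp is the distance from the TCP to the grasp point, in m); z points along the fingers, y is the line along which they close (so a half turn about z gives the same grasp; the last joint's range is limited). The gripper opens to 85 mm and grips with 20 to 120 N. Pads are 22 mm wide; open, the fingers measure 114 mm over their backs; the gripper's body (76 mm by 85 mm) begins 54 mm behind the grasp point. The pads swing forward as they close: fully open they stand 13 mm farther back than shut.
Start: joints at [1.175, 0.053, 1.613, -0, 1.476, -0.119], TCP at [0.171, 0.601, 0.231] pointing down, gripper open.
Joint ranges: [-3.01, 3.01], [-1.01, 2.22], [0.06, 2.58], [-1.02, 4.17], [0.09, 2.62], [-3.14, 3.14]. Speed limits (rad/s): [2.57, 2.57, 3.14, 3.14, 3.14, 3.14].

INTERFACE

Orientations are given as a unit quaternion [w, x, y, z].
In Python, from plant import manip, grab_frame, calibration, job_done gives the robot as it stands.
- The arm moves only by the tool send_rows, never from a script. Its argument "rows" is a list of rows, each an object of numbers: "x", "y", "z": the shift along the tool's x, y, z normalised to -1 to 1, where 1 is 15 cm; "wx", "wy", "wz": the turn, a rotation vector about the tool's x, y, z normalised to -1 to 1, where 1 is pi/4 rad; "hand": the opening, from -1 (shut) to 1 (fully open). In form: [{"x": .., "y": .., "z": .., "wx": .., "wy": .., "wz": .., "hand": ..}, ...]. A call has exactly 10 rows; each row shifts and turns the commanded pose from where the row before left it, along the tool's axes as they then stand; what a row does not reach is not made up. A row lasts 1/12 s, in which the tool goes at most 41.7 mm and 7.16 degrees, less where a joint would pass 70% of its speed; a pose out of reach is approached as far as the arm can. A call with a number of a shift or a turn outside -1 to 1 is refused whole. A call with a gripper value outside its range is refused whole. The fingers move at their own pace and stop on an object; the grip force is fixed at half the most. Time passes only in rows, so rows that do not move let the fingers close, or fill a call up. It gives the time, the measured TCP pose, the force, the opening and the grip force at its end, in the units of the state.
- manip.state(): the state, without advancing time (a new reading comes with each control period).
- grab_frame(name): name is "scene" or "top" or "wrist"; returns the picture (420x560x3 uint8, blue, green, red); there is no depth.
- calibration(name): a dict with "camera_matrix" (3x3 intrinsics, pixels), "R" (3x3) and "t" (3): a world point X has camera coordinates R X + t. Camera axes: x right, y down, z forward; pixel columns grow to the right and rows downward; lengths in m; the calibration is good to about 2 mm. A picture is of the moment at which its call begins: read the wrist's pose just before it. calibration takes no time and is no camera call; for the wrist camera it gives the pose at the moment of the call.
- job_done(): hands the job in; it is judged then, once.
The state is a dict: "time": time; "joint_pos": joint angles; "joint_vel": joint speeds; "joint_efforts": joint torques, N m; "tool_pos": TCP position; "tool_rot": TCP orientation; "contact_force": force on the tool from outside, world axes, zero at the start; "ft_torque": the same for the moment, N m; "gripper_width": opening from 0.0 (shut) to 1.0 (fully open); "grasp_force": force on a finger pad.
Only numpy, scipy, OpenCV 4.12 (cv2) and the standard library are available. Lean on these libraries where they do the work, as an engineer would, in place of code of your own. Each camera call takes 0.05 s, during which the arm holds its last target. There are 200 camera calls.

## Working session

There is one attempt and no reset: what is moved stays moved. The work goes in short steps, Python scripts to look and compute and a tool call to move; the robot and the scene stay as the last step left them, time stands still between calls to the robot, and variables do not carry over. Pictures are saved under pics/ and viewed, at most 10 in all, crops included, and the job is handed in when it is done.

Besides the shell and the picture viewer there is one more tool, called by a JSON object that holds its "op" and its "data". send_rows: Moves the arm, as the interface text tells. Scaled input: -1 to 1 covers 15 cm each way for a shift and pi/4 rad each way for a turn. Its arguments: {"type":"object","properties":{"rows":{"type":"array","items":{"type":"object","properties":{"x":{"type":"number","minimum":-1,"maximum":1},"y":{"type":"number","minimum":-1,"maximum":1},"z":{"type":"number","minimum":-1,"maximum":1},"wx":{"type":"number","minimum":-1,"maximum":1},"wy":{"type":"number","minimum":-1,"maximum":1},"wz":{"type":"number","minimum":-1,"maximum":1},"hand":{"type":"number"}}}}},"required":["rows"]}

```bash
mkdir -p pics
python3 - <<'E'
from plant import manip, grab_frame, calibration
import cv2
print(manip.state(), manip.tcp_to_grasp)
for n in("scene","top"):
    cv2.imwrite(f"pics/{n}1.png",grab_frame(n)); c=calibration(n); print(n,c)
E
```

```text
{'time': 0.0, 'joint_pos': array([ 1.17503453e+00,  5.33378468e-02,  1.61429963e+00,  1.01094204e-05,
        1.47598243e+00, -1.19027010e-01]), 'joint_vel': array([ 0.00078726,  0.00118938, -0.00144023,  0.00054171, -0.00738177,
       -0.0002846 ]), 'joint_efforts': array([ 1.72710534e-04, -3.93683374e+01, -3.70178139e+01, -9.22297477e-05,
        7.12513283e-03, -2.86367538e-05]), 'tool_pos': array([0.17053243, 0.60064044, 0.23007143]), 'tool_rot': array([-2.62896528e-04,  1.37926704e-01,  9.90441920e-01, -9.78954526e-04]), 'contact_force': array([-0.14292389, -0.09321739,  0.6733949 ]), 'ft_torque': array([ 0.00314959,  0.03982426, -0.02234313]), 'grasp_force': 0.0, 'gripper_width': 0.9994250596812293} 0.0187
scene {'camera_matrix': array([[512.62820412,   0.        , 284.96049801],
       [  0.        , 512.62820412, 200.50988358],
       [  0.        ,   0.        ,   1.        ]]), 'R': array([[ 7.83172958e-01, -6.21803912e-01,  1.17615340e-04],
       [-3.01318208e-01, -3.79681025e-01, -8.74671171e-01],
       [ 5.43918612e-01,  6.84983368e-01, -4.84716751e-01]]), 't': array([-0.26218616,  0.35055398,  0.43392789])}
top {'camera_matrix': array([[399.25093123,   0.        , 283.65746587],
       [  0.        , 399.25093123, 211.35257214],
       [  0.        ,   0.        ,   1.        ]]), 'R': array([[ 1.13562072e-02, -9.99933300e-01,  2.10534013e-03],
       [-9.90483064e-01, -1.15376483e-02, -1.37150222e-01],
       [ 1.37165365e-01, -5.27797410e-04, -9.90548022e-01]]), 't': array([0.25334171, 0.56984487, 0.84481354])}
```

View pics/scene1.png

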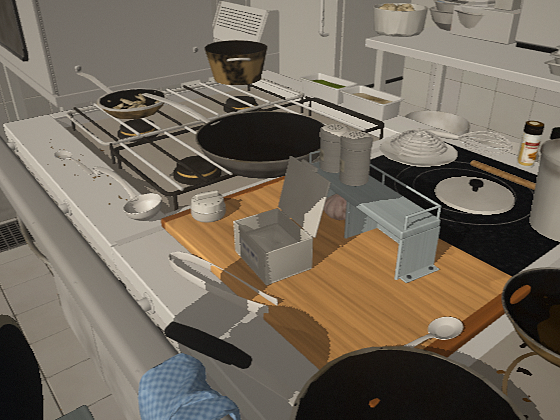

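View pics/top1.png

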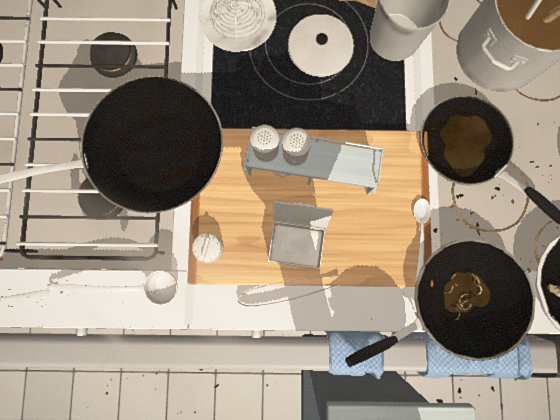

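The scene view shows the open box around (275,240) and the rack around (390,215). The top view shows the box at (298,240) and the rack's right bay at about (350,175). I'll enlarge both.

Run:
```python
import cv2
t=cv2.imread("pics/top1.png")[115:275,230:400]; cv2.imwrite("pics/tc.png",cv2.resize(t,None,fx=3.7,fy=3.7,interpolation=cv2.INTER_CUBIC))
t=cv2.imread("pics/scene1.png")[140:290,225:445]; cv2.imwrite("pics/sc.png",cv2.resize(t,None,fx=3.6,fy=3.6,interpolation=cv2.INTER_CUBIC))
```

```text
(no output)
```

View pics/tc.png

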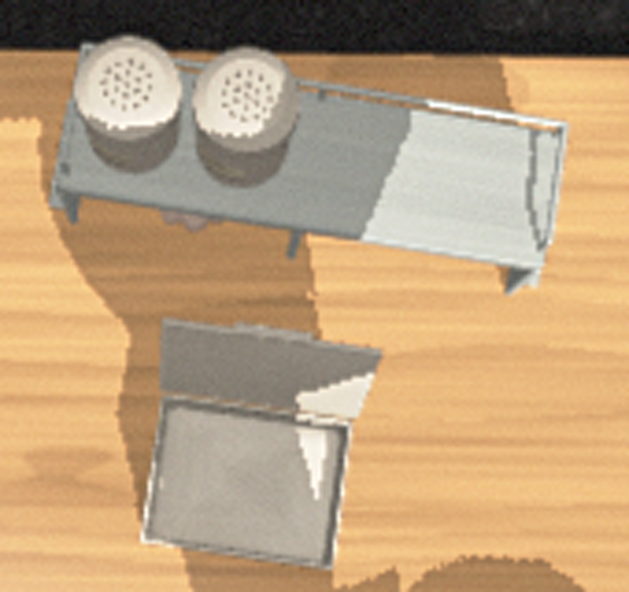

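View pics/sc.png

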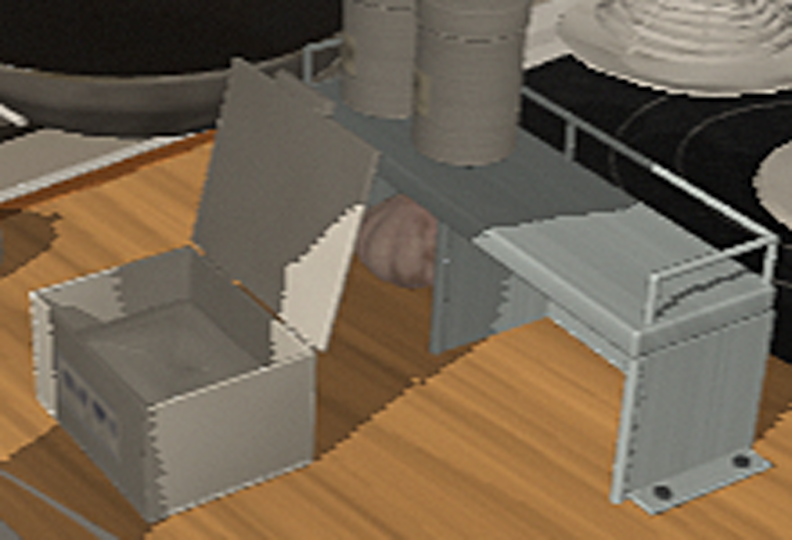

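Top crop: box rim corners are at (143,542), (334,567), (351,423) and (163,402). The rack's front shelf edge runs from (60,190) to (545,267), and its sheet feet are at (72,222), (292,257) and (510,292). I'll fit both poses using both views.

```bash
cat > h.py <<'E'
from plant import manip, grab_frame, calibration
import numpy as np, cv2
from scipy.optimize import least_squares
C={n:calibration(n) for n in("scene","top")}
def proj(n,X):
    c=C[n]; p=(c["R"]@np.atleast_2d(X).T).T+c["t"]; q=(c["camera_matrix"]@p.T).T; return q[:,:2]/q[:,2:]
def w(p,L):
    c,s=np.cos(p[2]),np.sin(p[2]); L=np.atleast_2d(L)/1000.
    return np.c_[p[0]+c*L[:,0]-s*L[:,1],p[1]+s*L[:,0]+c*L[:,1],L[:,2]+.02]
def fit(obs,p0):
    f=lambda p:np.concatenate([(proj(n,w(p,L))-uv).ravel() for n,L,uv in obs])
    r=least_squares(f,p0,loss="soft_l1"); return r.x,f(r.x).reshape(-1,2).round(1)
E
python3 - <<'E'
from h import *
T=lambda x,y:np.array([230+x/3.7,115+y/3.7]); S=lambda x,y:np.array([225+x/3.6,140+y/3.6])
box=[("top",(-40,55,60),T(143,542)),("top",(-40,-55,60),T(334,567)),("top",(45,-55,60),T(351,423)),("top",(45,55,60),T(163,402)),
("scene",(-40,55,60),S(32,293)),("scene",(-40,-55,60),S(150,405)),("scene",(45,-55,60),S(315,350)),("scene",(-40,-55,0),S(152,520)),("scene",(45,-55,0),S(312,460)),("scene",(-40,55,0),S(52,415)),
("top",(73,57,157),T(163,320)),("top",(73,-57,157),T(381,352)),("scene",(73,57,157),S(237,60)),("scene",(73,-57,157),S(378,152))]
rack=[("top",(-40,138,88),T(60,190)),("top",(-40,-138,88),T(545,267)),("top",(-40,0,0),T(292,257)),("top",(-40,-138,0),T(510,292)),("top",(-40,136,0),T(72,222)),
("scene",(-40,-138,88),S(638,335)),("scene",(-40,-138,74),S(635,357)),("scene",(40,-138,88),S(772,290)),("scene",(-40,-136,0),S(615,500)),("scene",(-40,0,0),S(433,352)),
("top",(40,-138,112),T(565,122))]
for o,g in((box,[.4,.2,0]),(rack,[.6,.15,0])):
    p,r=fit(o,g); print(p.round(4)); print(r.tolist())
    if o is rack:
        print("home,mouth",w(p,[(-14,-68,0),(-40,-68,0)]).round(4))
E
```

```text
[ 0.4881  0.2308 -0.1194]
[[-0.2, 0.5], [0.9, 0.7], [1.0, -1.0], [-0.1, -2.1], [-1.5, -0.6], [-1.1, 1.2], [0.5, -0.0], [-0.9, 1.4], [0.4, 0.6], [-5.3, -4.2], [-0.3, -0.6], [1.3, -1.4], [-0.5, -5.2], [1.1, -4.6]]
[ 0.6705  0.1977 -0.1528]
[[-0.8, -0.7], [0.2, -0.1], [-0.4, 0.5], [0.6, 0.8], [0.4, 0.4], [-0.1, -1.0], [-0.3, 0.8], [2.5, -2.3], [-0.7, -0.0], [-0.8, -0.2], [2.8, -1.5]]
home,mouth [[0.6463 0.1326 0.02  ]
 [0.6206 0.1365 0.02  ]]
```

Box fit: (0.488, 0.231), yaw -0.12. Rack yaw is -0.153 and home is (0.646, 0.133). The box has to go 73 mm right and 171 mm forward in rack axes. First I'll move behind the lid, with the fingers shut and the tool aligned to the rack.

{"op": "send_rows", "data": {"rows": [{"wz":-0.157,"z":-0.1,"hand":-1},{"x":-0.174,"y":-0.116,"hand":-1},{"x":-0.174,"y":-0.116,"hand":-1},{"x":-0.174,"y":-0.116,"hand":-1},{"x":-0.174,"y":-0.116,"hand":-1},{"x":-0.174,"y":-0.116,"hand":-1},{"x":-0.174,"y":-0.116,"hand":-1},{"x":-0.174,"y":-0.116,"hand":-1},{"x":-0.174,"y":-0.116,"hand":-1},{"x":-0.174,"y":-0.116,"hand":-1}]}}

```text
invalid input at $.rows[0]: expected keys x, y, z, wx, wy, wz, hand
```

{"op": "send_rows", "data": {"rows": [{"x":-0.174,"y":-0.116,"hand":-1},{"x":-0.174,"y":-0.116,"hand":-1},{"x":-0.174,"y":-0.116,"hand":-1},{"x":-0.174,"y":-0.116,"hand":-1},{"x":-0.174,"y":-0.116,"hand":-1},{"x":-0.174,"y":-0.116,"hand":-1},{"x":-0.174,"y":-0.116,"hand":-1},{"x":-0.174,"y":-0.116,"hand":-1},{"x":-0.174,"y":-0.116,"hand":-1},{"hand":-1}]}}

```text
invalid input at $.rows[0]: expected keys x, y, z, wx, wy, wz, hand
```

{"op": "send_rows", "data": {"rows": [{"x":0,"y":0,"z":-0.1,"wx":0,"wy":0,"wz":-0.157,"hand":-1},{"x":-0.174,"y":-0.116,"z":0,"wx":0,"wy":0,"wz":0,"hand":-1},{"x":-0.174,"y":-0.116,"z":0,"wx":0,"wy":0,"wz":0,"hand":-1},{"x":-0.174,"y":-0.116,"z":0,"wx":0,"wy":0,"wz":0,"hand":-1},{"x":-0.174,"y":-0.116,"z":0,"wx":0,"wy":0,"wz":0,"hand":-1},{"x":-0.174,"y":-0.116,"z":0,"wx":0,"wy":0,"wz":0,"hand":-1},{"x":-0.174,"y":-0.116,"z":0,"wx":0,"wy":0,"wz":0,"hand":-1},{"x":-0.174,"y":-0.116,"z":0,"wx":0,"wy":0,"wz":0,"hand":-1},{"x":-0.174,"y":-0.116,"z":0,"wx":0,"wy":0,"wz":0,"hand":-1},{"x":-0.174,"y":-0.116,"z":0,"wx":0,"wy":0,"wz":0,"hand":-1}]}}

```text
time: 0.93
tool_pos: [0.3797, 0.4091, 0.2458]
tool_rot: [-0.0, 0.077, 0.997, -0.0]
contact_force: [0.3, 0.5, 0.8]
gripper_width: 0.004
grasp_force: 0.0
```

{"op": "send_rows", "data": {"rows": [{"x":-0.174,"y":-0.116,"z":0,"wx":0,"wy":0,"wz":0,"hand":-1},{"x":-0.174,"y":-0.116,"z":0,"wx":0,"wy":0,"wz":0,"hand":-1},{"x":-0.174,"y":-0.116,"z":0,"wx":0,"wy":0,"wz":0,"hand":-1},{"x":-0.174,"y":-0.116,"z":0,"wx":0,"wy":0,"wz":0,"hand":-1},{"x":-0.174,"y":-0.116,"z":0,"wx":0,"wy":0,"wz":0,"hand":-1},{"x":-0.174,"y":-0.116,"z":0,"wx":0,"wy":0,"wz":0,"hand":-1},{"x":-0.174,"y":-0.116,"z":0,"wx":0,"wy":0,"wz":0,"hand":-1},{"x":-0.174,"y":-0.116,"z":0,"wx":0,"wy":0,"wz":0,"hand":-1},{"x":-0.174,"y":-0.116,"z":0,"wx":0,"wy":0,"wz":0,"hand":-1},{"x":0,"y":0,"z":0,"wx":0,"wy":0,"wz":0,"hand":-1}]}}

```text
time: 1.77
tool_pos: [0.59, 0.2159, 0.2453]
tool_rot: [0.0, 0.079, 0.997, -0.001]
contact_force: [-0.3, 0.2, 0.1]
gripper_width: 0.002
grasp_force: 0.0
```

{"op": "send_rows", "data": {"rows": [{"x":0,"y":0,"z":0.11,"wx":0,"wy":0,"wz":0,"hand":-1},{"x":0,"y":0,"z":0.11,"wx":0,"wy":0,"wz":0,"hand":-1},{"x":0,"y":0,"z":0.11,"wx":0,"wy":0,"wz":0,"hand":-1},{"x":0,"y":0,"z":0.11,"wx":0,"wy":0,"wz":0,"hand":-1},{"x":0,"y":0,"z":0.11,"wx":0,"wy":0,"wz":0,"hand":-1},{"x":0,"y":0,"z":0.11,"wx":0,"wy":0,"wz":0,"hand":-1},{"x":0,"y":0,"z":0,"wx":0,"wy":0,"wz":0,"hand":-1},{"x":0.04,"y":0,"z":0,"wx":0,"wy":0,"wz":0,"hand":-1},{"x":0.04,"y":0,"z":0,"wx":0,"wy":0,"wz":0,"hand":-1},{"x":0.04,"y":0,"z":0,"wx":0,"wy":0,"wz":0,"hand":-1}]}}

```text
time: 2.6
tool_pos: [0.5696, 0.223, 0.149]
tool_rot: [0.001, 0.077, 0.997, 0.0]
contact_force: [0.7, -0.3, 0.1]
gripper_width: 0.002
grasp_force: 0.3
```

{"op": "send_rows", "data": {"rows": [{"x":0.04,"y":0,"z":0,"wx":0,"wy":0,"wz":0,"hand":-1},{"x":0.04,"y":0,"z":0,"wx":0,"wy":0,"wz":0,"hand":-1},{"x":0.04,"y":0,"z":0,"wx":0,"wy":0,"wz":0,"hand":-1},{"x":0.04,"y":0,"z":0,"wx":0,"wy":0,"wz":0,"hand":-1},{"x":0.04,"y":0,"z":0,"wx":0,"wy":0,"wz":0,"hand":-1},{"x":0.04,"y":0,"z":0,"wx":0,"wy":0,"wz":0,"hand":-1},{"x":0.04,"y":0,"z":0,"wx":0,"wy":0,"wz":0,"hand":-1},{"x":0.04,"y":0,"z":0,"wx":0,"wy":0,"wz":0,"hand":-1},{"x":0.04,"y":0,"z":0,"wx":0,"wy":0,"wz":0,"hand":-1},{"x":0.04,"y":0,"z":0,"wx":0,"wy":0,"wz":0,"hand":-1}]}}

```text
time: 3.43
tool_pos: [0.5094, 0.2319, 0.1472]
tool_rot: [-0.0, 0.077, 0.997, -0.0]
contact_force: [0.4, -0.6, -0.3]
gripper_width: -0.001
grasp_force: 0.2
```

{"op": "send_rows", "data": {"rows": [{"x":0.03,"y":0.14,"z":-0.05,"wx":0,"wy":0,"wz":0,"hand":-1},{"x":0.03,"y":0.14,"z":-0.05,"wx":0,"wy":0,"wz":0,"hand":-1},{"x":0.03,"y":0.14,"z":-0.05,"wx":0,"wy":0,"wz":0,"hand":-1},{"x":0.03,"y":0.14,"z":-0.05,"wx":0,"wy":0,"wz":0,"hand":-1},{"x":0,"y":0,"z":0,"wx":0,"wy":0,"wz":0.14,"hand":0.2},{"x":0,"y":0,"z":0,"wx":0,"wy":0,"wz":0.14,"hand":0.2},{"x":0,"y":0,"z":0,"wx":0,"wy":0,"wz":0.14,"hand":0.2},{"x":0,"y":0,"z":0,"wx":0,"wy":0,"wz":0.14,"hand":0.2},{"x":0,"y":0,"z":0,"wx":0,"wy":0,"wz":0.14,"hand":0.2},{"x":0,"y":0,"z":0,"wx":0,"wy":0,"wz":0.14,"hand":0.2}]}}

```text
time: 4.27
tool_pos: [0.5046, 0.3176, 0.1772]
tool_rot: [-0.0, 0.398, 0.917, -0.0]
contact_force: [0.7, -0.7, 0.4]
gripper_width: 0.597
grasp_force: 0.0
```

{"op": "send_rows", "data": {"rows": [{"x":0,"y":0,"z":0,"wx":0,"wy":0,"wz":0.14,"hand":0.2},{"x":0,"y":0,"z":0,"wx":0,"wy":0,"wz":0.14,"hand":0.2},{"x":0,"y":0,"z":0,"wx":0,"wy":0,"wz":0.14,"hand":0.2},{"x":0,"y":0,"z":0,"wx":0,"wy":0,"wz":0.14,"hand":0.2},{"x":0,"y":0,"z":0,"wx":0,"wy":0,"wz":0.14,"hand":0.2},{"x":0,"y":0,"z":0,"wx":0,"wy":0,"wz":0.14,"hand":0.2},{"x":0,"y":0,"z":0,"wx":0,"wy":0,"wz":0.14,"hand":0.2},{"x":0,"y":0,"z":0,"wx":0,"wy":0,"wz":0.14,"hand":0.2},{"x":0,"y":0,"z":0,"wx":0,"wy":0,"wz":0.04,"hand":0.2},{"x":0,"y":0,"z":0,"wx":0,"wy":0,"wz":0,"hand":0.2}]}}

```text
time: 5.1
tool_pos: [0.5047, 0.3176, 0.1772]
tool_rot: [-0.0, 0.759, 0.651, -0.0]
contact_force: [-0.6, -0.4, 0.7]
gripper_width: 0.599
grasp_force: 0.0
```

Run:
```python
from h import *
t=grab_frame("top");s=grab_frame("scene"); cv2.imwrite("pics/top2.png",t)
a=cv2.resize(t[115:275,190:400],None,fx=3.5,fy=3.5,interpolation=cv2.INTER_CUBIC)
cv2.imwrite("pics/t2.png",a); cv2.imwrite("pics/scene2.png",s); print(manip.state()["tool_pos"],manip.state()["tool_rot"])
```

```text
[0.50484423 0.31756077 0.17723628] [-8.28688061e-05  7.58869020e-01  6.51243261e-01 -1.36374923e-04]
```

View pics/t2.png

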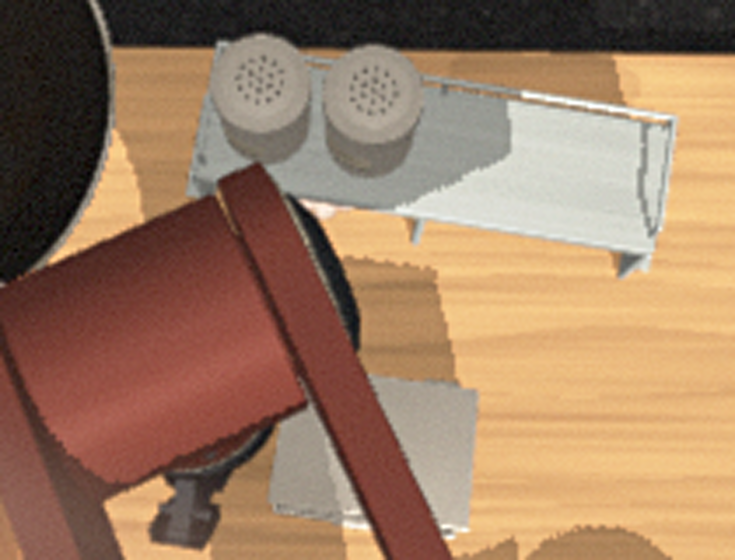

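The lid is shut flat. Lid corners are back-right (478,388), front-right (469,532) and front-left (271,508).

Run:
```python
from h import *
T=lambda x,y:np.array([190+x/3.5,115+y/3.5])
p,r=fit([("top",(49,-57,64),T(478,388)),("top",(-46,-57,64),T(467,532)),("top",(-46,57,64),T(271,508))],[.48,.23,-.12]); print(p,r.tolist())
R=np.array([.6705,.1977]); c,s=np.cos(.1528),np.sin(.1528); M=np.array([[c,-s],[s,c]])
print("rack frame box",M@(p[:2]-R),"tcp",M@(manip.state()["tool_pos"][:2]-R))
print((proj("top",[manip.state()["tool_pos"]])-[190,115])*3.5)
```

```text
[ 0.49682566  0.23023261 -0.1132794 ] [[0.9, -3.8], [-1.0, 0.6], [0.1, 0.5]]
rack frame box [-0.17660248  0.00571927] tcp [-0.18196921  0.09325043]
[[217.85606089 416.40834955]]
```

The lid's proportions look off by a few pixels, so I'll check in the scene view that it is fully shut.

Run:
```python
import cv2
t=cv2.imread("pics/scene2.png")[140:300,205:425]; cv2.imwrite("pics/sc2.png",cv2.resize(t,None,fx=3.6,fy=3.6,interpolation=cv2.INTER_CUBIC))
```

```text
(no output)
```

View pics/sc2.png

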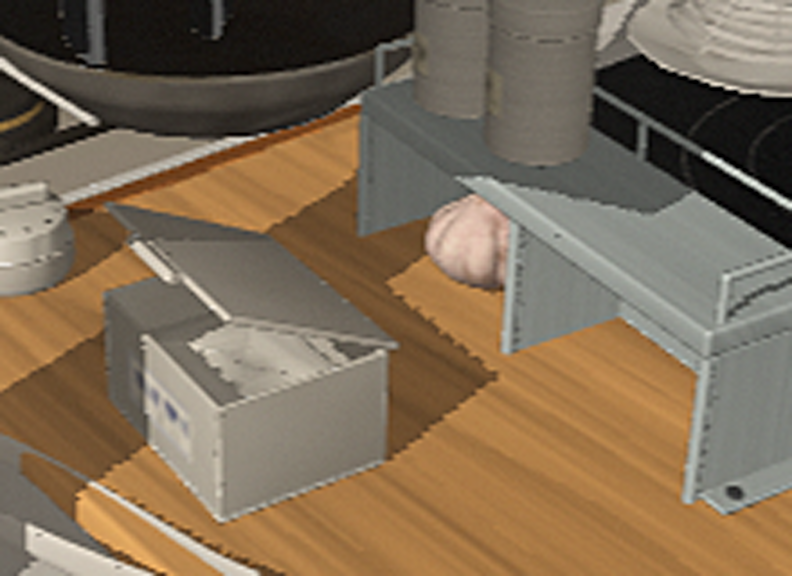

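The lid is still about 0.4 rad open, either still sinking or resting. I'll wait a call and compare.

{"op": "send_rows", "data": {"rows": [{"x":0,"y":0,"z":0,"wx":0,"wy":0,"wz":0,"hand":0.2},{"x":0,"y":0,"z":0,"wx":0,"wy":0,"wz":0,"hand":0.2},{"x":0,"y":0,"z":0,"wx":0,"wy":0,"wz":0,"hand":0.2},{"x":0,"y":0,"z":0,"wx":0,"wy":0,"wz":0,"hand":0.2},{"x":0,"y":0,"z":0,"wx":0,"wy":0,"wz":0,"hand":0.2},{"x":0,"y":0,"z":0,"wx":0,"wy":0,"wz":0,"hand":0.2},{"x":0,"y":0,"z":0,"wx":0,"wy":0,"wz":0,"hand":0.2},{"x":0,"y":0,"z":0,"wx":0,"wy":0,"wz":0,"hand":0.2},{"x":0,"y":0,"z":0,"wx":0,"wy":0,"wz":0,"hand":0.2},{"x":0,"y":0,"z":0,"wx":0,"wy":0,"wz":0,"hand":0.2}]}}

```text
time: 6.03
tool_pos: [0.5052, 0.3175, 0.1773]
tool_rot: [-0.0, 0.759, 0.651, -0.0]
contact_force: [-0.1, -0.4, 0.8]
gripper_width: 0.598
grasp_force: 0.0
```

Run:
```python
from h import *
o=cv2.imread("pics/scene2.png");s=grab_frame("scene"); cv2.imwrite("pics/scene3.png",s)
cv2.imwrite("pics/top3.png",grab_frame("top"))
d=np.abs(o.astype(int)-s).max(2); ys,xs=np.where(d>40); print(len(ys), xs.min(),xs.max(),ys.min(),ys.max()) if len(ys) else print("same")
print(proj("scene",[manip.state()["tool_pos"]]))
a=cv2.resize(s[140:300,205:425],None,fx=2.5,fy=2.5,interpolation=cv2.INTER_CUBIC)
cv2.imwrite("pics/sc3.png",a)
```

```text
1450 11 401 3 380
[[245.92216419 153.33346651]]
```

View pics/sc3.png

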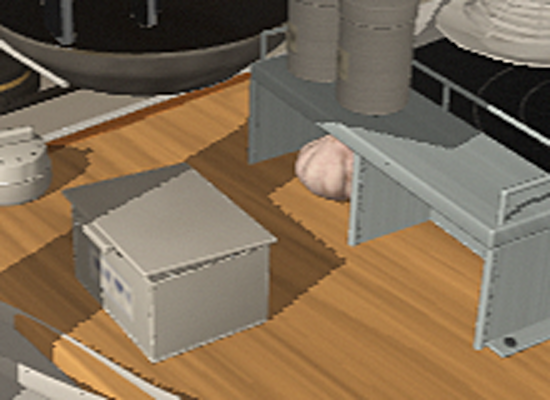

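The lid sinks slowly and is now almost shut, and the body hasn't moved. I'll descend on the left side and push sideways by 93 mm, including the free gap.

{"op": "send_rows", "data": {"rows": [{"x":0,"y":0,"z":0.106,"wx":0,"wy":0,"wz":0,"hand":0.2},{"x":0,"y":0,"z":0.106,"wx":0,"wy":0,"wz":0,"hand":0.2},{"x":0,"y":0,"z":0.106,"wx":0,"wy":0,"wz":0,"hand":0.2},{"x":0,"y":0,"z":0.106,"wx":0,"wy":0,"wz":0,"hand":0.2},{"x":0,"y":0,"z":0.106,"wx":0,"wy":0,"wz":0,"hand":0.2},{"x":0,"y":0,"z":0.106,"wx":0,"wy":0,"wz":0,"hand":0.2},{"x":0,"y":0,"z":0.106,"wx":0,"wy":0,"wz":0,"hand":0.2},{"x":0,"y":0,"z":0.106,"wx":0,"wy":0,"wz":0,"hand":0.2},{"x":0,"y":0,"z":0,"wx":0,"wy":0,"wz":0,"hand":0.2},{"x":0,"y":0,"z":0,"wx":0,"wy":0,"wz":0,"hand":0.2}]}}

```text
time: 6.97
tool_pos: [0.5044, 0.3172, 0.0492]
tool_rot: [-0.0, 0.759, 0.651, -0.001]
contact_force: [0.4, 0.4, 0.5]
gripper_width: 0.598
grasp_force: 0.0
```

{"op": "send_rows", "data": {"rows": [{"x":-0.03,"y":0,"z":0,"wx":0,"wy":0,"wz":0,"hand":0.2},{"x":-0.03,"y":0,"z":0,"wx":0,"wy":0,"wz":0,"hand":0.2},{"x":-0.03,"y":0,"z":0,"wx":0,"wy":0,"wz":0,"hand":0.2},{"x":-0.03,"y":0,"z":0,"wx":0,"wy":0,"wz":0,"hand":0.2},{"x":-0.03,"y":0,"z":0,"wx":0,"wy":0,"wz":0,"hand":0.2},{"x":-0.03,"y":0,"z":0,"wx":0,"wy":0,"wz":0,"hand":0.2},{"x":-0.03,"y":0,"z":0,"wx":0,"wy":0,"wz":0,"hand":0.2},{"x":-0.03,"y":0,"z":0,"wx":0,"wy":0,"wz":0,"hand":0.2},{"x":-0.03,"y":0,"z":0,"wx":0,"wy":0,"wz":0,"hand":0.2},{"x":-0.03,"y":0,"z":0,"wx":0,"wy":0,"wz":0,"hand":0.2}]}}

```text
time: 7.8
tool_pos: [0.4989, 0.2734, 0.0511]
tool_rot: [-0.0, 0.759, 0.651, 0.001]
contact_force: [0.2, 5.8, 4.3]
gripper_width: 0.599
grasp_force: 2.7
```

{"op": "send_rows", "data": {"rows": [{"x":-0.03,"y":0,"z":0,"wx":0,"wy":0,"wz":0,"hand":0.2},{"x":-0.03,"y":0,"z":0,"wx":0,"wy":0,"wz":0,"hand":0.2},{"x":-0.03,"y":0,"z":0,"wx":0,"wy":0,"wz":0,"hand":0.2},{"x":-0.03,"y":0,"z":0,"wx":0,"wy":0,"wz":0,"hand":0.2},{"x":-0.03,"y":0,"z":0,"wx":0,"wy":0,"wz":0,"hand":0.2},{"x":-0.03,"y":0,"z":0,"wx":0,"wy":0,"wz":0,"hand":0.2},{"x":-0.03,"y":0,"z":0,"wx":0,"wy":0,"wz":0,"hand":0.2},{"x":-0.03,"y":0,"z":0,"wx":0,"wy":0,"wz":0,"hand":0.2},{"x":-0.03,"y":0,"z":0,"wx":0,"wy":0,"wz":0,"hand":0.2},{"x":-0.03,"y":0,"z":0,"wx":0,"wy":0,"wz":0,"hand":0.2}]}}

```text
time: 8.63
tool_pos: [0.492, 0.2289, 0.051]
tool_rot: [-0.0, 0.759, 0.651, 0.001]
contact_force: [0.9, 5.6, 4.1]
gripper_width: 0.602
grasp_force: 2.7
```

{"op": "send_rows", "data": {"rows": [{"x":0.07,"y":0,"z":0,"wx":0,"wy":0,"wz":0,"hand":0.2},{"x":0.07,"y":0,"z":0,"wx":0,"wy":0,"wz":0,"hand":0.2},{"x":0,"y":0,"z":-0.2,"wx":0,"wy":0,"wz":0,"hand":0.2},{"x":0,"y":0,"z":-0.2,"wx":0,"wy":0,"wz":0,"hand":0.2},{"x":0,"y":0,"z":-0.2,"wx":0,"wy":0,"wz":-0.14,"hand":0.2},{"x":0,"y":0,"z":-0.2,"wx":0,"wy":0,"wz":-0.14,"hand":0.2},{"x":0,"y":0,"z":0,"wx":0,"wy":0,"wz":-0.14,"hand":0.2},{"x":0,"y":0,"z":0,"wx":0,"wy":0,"wz":-0.14,"hand":0.2},{"x":0,"y":0,"z":0,"wx":0,"wy":0,"wz":-0.14,"hand":0.2},{"x":0,"y":0,"z":0,"wx":0,"wy":0,"wz":-0.14,"hand":0.2}]}}

```text
time: 9.47
tool_pos: [0.4941, 0.2498, 0.1694]
tool_rot: [-0.0, 0.505, 0.863, -0.001]
contact_force: [0.3, -0.2, -0.4]
gripper_width: 0.599
grasp_force: 0.0
```

{"op": "send_rows", "data": {"rows": [{"x":0,"y":0,"z":0,"wx":0,"wy":0,"wz":-0.14,"hand":0.2},{"x":0,"y":0,"z":0,"wx":0,"wy":0,"wz":-0.14,"hand":0.2},{"x":0,"y":0,"z":0,"wx":0,"wy":0,"wz":-0.14,"hand":0.2},{"x":0,"y":0,"z":0,"wx":0,"wy":0,"wz":-0.14,"hand":0.2},{"x":0,"y":0,"z":0,"wx":0,"wy":0,"wz":-0.14,"hand":0.2},{"x":0,"y":0,"z":0,"wx":0,"wy":0,"wz":-0.14,"hand":0.2},{"x":0,"y":0,"z":0,"wx":0,"wy":0,"wz":-0.14,"hand":0.2},{"x":0,"y":0,"z":0,"wx":0,"wy":0,"wz":-0.14,"hand":0.2},{"x":0.1,"y":0,"z":0,"wx":0,"wy":0,"wz":-0.04,"hand":0.2},{"x":0.16,"y":0,"z":0,"wx":0,"wy":0,"wz":0,"hand":0.2}]}}

```text
time: 10.3
tool_pos: [0.4564, 0.2559, 0.1693]
tool_rot: [-0.001, 0.077, 0.997, -0.001]
contact_force: [0.5, 1.1, 0.3]
gripper_width: 0.598
grasp_force: 0.0
```

{"op": "send_rows", "data": {"rows": [{"x":0.1,"y":-0.1,"z":0,"wx":0,"wy":0,"wz":0,"hand":0.2},{"x":0.1,"y":-0.1,"z":0,"wx":0,"wy":0,"wz":0,"hand":0.2},{"x":0.07,"y":-0.1,"z":0,"wx":0,"wy":0,"wz":0,"hand":0.2},{"x":0,"y":-0.1,"z":0,"wx":0,"wy":0,"wz":0,"hand":0.2},{"x":0,"y":-0.1,"z":0,"wx":0,"wy":0,"wz":0,"hand":0.2},{"x":0,"y":-0.11,"z":0,"wx":0,"wy":0,"wz":0,"hand":0.2},{"x":0,"y":0,"z":0,"wx":0,"wy":0,"wz":0,"hand":0.2},{"x":0,"y":0,"z":0,"wx":0,"wy":0,"wz":0,"hand":0.2},{"x":0,"y":0,"z":0,"wx":0,"wy":0,"wz":0,"hand":0.2},{"x":0,"y":0,"z":0,"wx":0,"wy":0,"wz":0,"hand":0.2}]}}

```text
time: 11.13
tool_pos: [0.4021, 0.1722, 0.1699]
tool_rot: [-0.0, 0.076, 0.997, -0.0]
contact_force: [-0.3, 0.4, 0.2]
gripper_width: 0.603
grasp_force: 0.0
```

Run:
```python
from h import *
t=grab_frame("top");s=grab_frame("scene"); cv2.imwrite("pics/top4.png",t); cv2.imwrite("pics/scene4.png",s)
a=cv2.resize(t[125:265,240:400],None,fx=2.45,fy=2.45,interpolation=cv2.INTER_CUBIC)
b=cv2.resize(s[150:300,245:405],None,fx=2.5,fy=2.5,interpolation=cv2.INTER_CUBIC)
H=max(a.shape[0],b.shape[0]); P=lambda i:cv2.copyMakeBorder(i,0,H-i.shape[0],0,0,cv2.BORDER_CONSTANT)
c=cv2.hconcat([P(a),P(b)]); print(a.shape,c.shape); cv2.imwrite("pics/c4.png",c); print(manip.state()["tool_pos"],manip.state()["tool_rot"])
```

```text
(343, 392, 3) (375, 792, 3)
[0.40211357 0.17211682 0.16996102] [-2.93660698e-04  7.62021207e-02  9.97092345e-01 -8.00203086e-05]
```

View pics/c4.png

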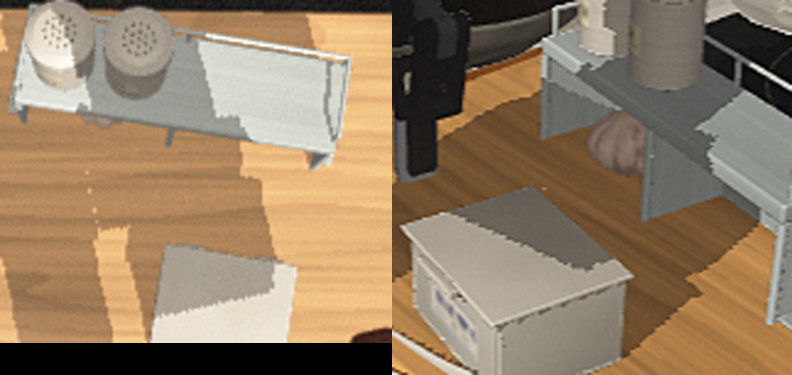

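The lid is fully shut. Lid corners: top crop back-left (165,244) and back-right (297,266); scene crop back-left (532,187), back-right (632,275), front-left (401,226) and front-right (495,323).

Run:
```python
from h import *
T=lambda x,y:np.array([240+x/2.45,125+y/2.45]); S=lambda x,y:np.array([245+(x-392)/2.5,150+y/2.5])
p,r=fit([("top",(49,57,64),T(165,244)),("top",(49,-57,64),T(297,266)),("scene",(49,57,64),S(532,187)),("scene",(49,-57,64),S(632,275)),("scene",(-46,57,64),S(401,226)),("scene",(-46,-57,64),S(495,323)),("scene",(45,-55,0),S(622,358))],[.48,.16,-.15]); print(p,r.tolist())
R=np.array([.6705,.1977]); c,s=np.cos(.1528),np.sin(.1528); M=np.array([[c,-s],[s,c]])
print("rack frame box",M@(p[:2]-R),"tcp",M@(manip.state()["tool_pos"][:2]-R))
```

```text
[ 0.47665038  0.15982725 -0.14197849] [[0.4, 0.0], [0.6, -0.6], [-0.4, -1.4], [1.3, -0.9], [-0.7, -0.6], [-0.7, 0.5], [0.0, 0.9]]
rack frame box [-0.18582657 -0.06693658] tcp [-0.26136548 -0.06613516]
```

The box is at rack (-186, -67) mm and nearly square. I'll descend at the front with the fingers straddling the lip.

{"op": "send_rows", "data": {"rows": [{"x":0,"y":0,"z":0.1,"wx":0,"wy":0,"wz":0,"hand":0.4},{"x":0,"y":0,"z":0.1,"wx":0,"wy":0,"wz":0,"hand":0.4},{"x":0,"y":0,"z":0.1,"wx":0,"wy":0,"wz":0,"hand":0.4},{"x":0,"y":0,"z":0.1,"wx":0,"wy":0,"wz":0,"hand":0.4},{"x":0,"y":0,"z":0.1,"wx":0,"wy":0,"wz":0,"hand":0.4},{"x":0,"y":0,"z":0.1,"wx":0,"wy":0,"wz":0,"hand":0.4},{"x":0,"y":0,"z":0.08,"wx":0,"wy":0,"wz":0,"hand":0.4},{"x":0,"y":0,"z":0.08,"wx":0,"wy":0,"wz":0,"hand":0.4},{"x":0,"y":0,"z":0,"wx":0,"wy":0,"wz":0,"hand":0.4},{"x":0,"y":0,"z":0,"wx":0,"wy":0,"wz":0,"hand":0.4}]}}

```text
time: 12.07
tool_pos: [0.4016, 0.1717, 0.0555]
tool_rot: [-0.001, 0.076, 0.997, -0.0]
contact_force: [-0.1, 0.0, 0.7]
gripper_width: 0.703
grasp_force: 0.0
```

{"op": "send_rows", "data": {"rows": [{"x":-0.04,"y":0,"z":0,"wx":0,"wy":0,"wz":0,"hand":0.4},{"x":-0.04,"y":0,"z":0,"wx":0,"wy":0,"wz":0,"hand":0.4},{"x":-0.04,"y":0,"z":0,"wx":0,"wy":0,"wz":0,"hand":0.4},{"x":-0.04,"y":0,"z":0,"wx":0,"wy":0,"wz":0,"hand":0.4},{"x":-0.04,"y":0,"z":0,"wx":0,"wy":0,"wz":0,"hand":0.4},{"x":-0.04,"y":0,"z":0,"wx":0,"wy":0,"wz":0,"hand":0.4},{"x":-0.04,"y":0,"z":0,"wx":0,"wy":0,"wz":0,"hand":0.4},{"x":-0.04,"y":0,"z":0,"wx":0,"wy":0,"wz":0,"hand":0.4},{"x":-0.04,"y":0,"z":0,"wx":0,"wy":0,"wz":0,"hand":0.4},{"x":-0.04,"y":0,"z":0,"wx":0,"wy":0,"wz":0,"hand":0.4}]}}

```text
time: 12.9
tool_pos: [0.4615, 0.1625, 0.0567]
tool_rot: [-0.001, 0.077, 0.997, 0.0]
contact_force: [-6.3, 0.9, 4.7]
gripper_width: 0.7
grasp_force: 3.1
```

{"op": "send_rows", "data": {"rows": [{"x":-0.04,"y":0,"z":0,"wx":0,"wy":0,"wz":0,"hand":0.4},{"x":-0.04,"y":0,"z":0,"wx":0,"wy":0,"wz":0,"hand":0.4},{"x":-0.03,"y":0,"z":0,"wx":0,"wy":0,"wz":0,"hand":0.4},{"x":-0.03,"y":0,"z":0,"wx":0,"wy":0,"wz":0,"hand":0.4},{"x":-0.03,"y":0,"z":0,"wx":0,"wy":0,"wz":0,"hand":0.4},{"x":-0.03,"y":0,"z":0,"wx":0,"wy":0,"wz":0,"hand":0.4},{"x":-0.03,"y":0,"z":0,"wx":0,"wy":0,"wz":0,"hand":0.4},{"x":0,"y":0,"z":0,"wx":0,"wy":0,"wz":0,"hand":0.4},{"x":0,"y":0,"z":0,"wx":0,"wy":0,"wz":0,"hand":0.4},{"x":0,"y":0,"z":0,"wx":0,"wy":0,"wz":0,"hand":0.4}]}}

```text
time: 13.73
tool_pos: [0.4961, 0.1569, 0.0562]
tool_rot: [0.001, 0.077, 0.997, 0.0]
contact_force: [-0.2, 0.8, -0.1]
gripper_width: 0.7
grasp_force: 0.0
```

Run:
```python
from h import *
t=grab_frame("top");s=grab_frame("scene"); cv2.imwrite("pics/top5.png",t); cv2.imwrite("pics/scene5.png",s)
a=cv2.resize(t[125:265,240:400],None,fx=2.45,fy=2.45,interpolation=cv2.INTER_CUBIC)
b=cv2.resize(s[150:300,265:425],None,fx=2.5,fy=2.5,interpolation=cv2.INTER_CUBIC)
H=max(a.shape[0],b.shape[0]); P=lambda i:cv2.copyMakeBorder(i,0,H-i.shape[0],0,0,cv2.BORDER_CONSTANT)
cv2.imwrite("pics/c5.png",cv2.hconcat([P(a),P(b)]))
R=np.array([.6705,.1977]); c,s=np.cos(.1528),np.sin(.1528); M=np.array([[c,-s],[s,c]]); print(M@(manip.state()["tool_pos"][:2]-R))
```

```text
[-0.16648258 -0.06681655]
```

View pics/c5.png

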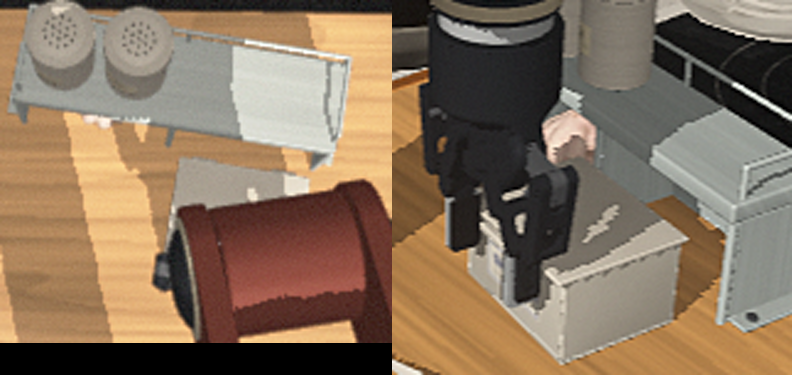

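The box is square behind the fingers, just short of the mouth. In the top crop the lid's back corners are at (182,158) and (308,180). I'll check the lateral fit.

Run:
```python
from h import *
T=lambda x,y:np.array([240+x/2.45,125+y/2.45]); S=lambda x,y:np.array([265+(x-392)/2.5,150+y/2.5])
p,r=fit([("top",(49,57,64),T(182,158)),("top",(49,-57,64),T(308,180)),("scene",(49,-57,64),S(688,240)),("scene",(-46,-57,64),S(560,285)),("scene",(45,-55,0),S(672,318)),("scene",(-40,-55,0),S(563,362))],[.56,.16,-.15]); print(p,r.tolist())
R=np.array([.6705,.1977]); c,s=np.cos(.1528),np.sin(.1528); M=np.array([[c,-s],[s,c]])
print("rack frame box",M@(p[:2]-R))
```

```text
[ 0.55161585  0.14801841 -0.13685108] [[-1.0, 0.1], [1.0, -1.0], [0.3, -1.5], [-0.1, -0.5], [0.1, 1.4], [-0.7, 1.7]]
rack frame box [-0.10993716 -0.06719763]
```

{"op": "send_rows", "data": {"rows": [{"x":-0.03,"y":0,"z":0,"wx":0,"wy":0,"wz":0,"hand":0.4},{"x":-0.03,"y":0,"z":0,"wx":0,"wy":0,"wz":0,"hand":0.4},{"x":-0.03,"y":0,"z":0,"wx":0,"wy":0,"wz":0,"hand":0.4},{"x":-0.03,"y":0,"z":0,"wx":0,"wy":0,"wz":0,"hand":0.4},{"x":-0.03,"y":0,"z":0,"wx":0,"wy":0,"wz":0,"hand":0.4},{"x":-0.03,"y":0,"z":0,"wx":0,"wy":0,"wz":0,"hand":0.4},{"x":-0.03,"y":0,"z":0,"wx":0,"wy":0,"wz":0,"hand":0.4},{"x":-0.03,"y":0,"z":0,"wx":0,"wy":0,"wz":0,"hand":0.4},{"x":-0.03,"y":0,"z":0,"wx":0,"wy":0,"wz":0,"hand":0.4},{"x":-0.03,"y":0,"z":0,"wx":0,"wy":0,"wz":0,"hand":0.4}]}}

```text
time: 14.67
tool_pos: [0.5404, 0.1501, 0.056]
tool_rot: [-0.0, 0.077, 0.997, -0.0]
contact_force: [-3.6, 0.1, 0.2]
gripper_width: 0.706
grasp_force: 1.6
```

{"op": "send_rows", "data": {"rows": [{"x":-0.025,"y":0,"z":0,"wx":0,"wy":0,"wz":0,"hand":0.4},{"x":-0.025,"y":0,"z":0,"wx":0,"wy":0,"wz":0,"hand":0.4},{"x":-0.025,"y":0,"z":0,"wx":0,"wy":0,"wz":0,"hand":0.4},{"x":-0.025,"y":0,"z":0,"wx":0,"wy":0,"wz":0,"hand":0.4},{"x":-0.025,"y":0,"z":0,"wx":0,"wy":0,"wz":0,"hand":0.4},{"x":-0.025,"y":0,"z":0,"wx":0,"wy":0,"wz":0,"hand":0.4},{"x":-0.025,"y":0,"z":0,"wx":0,"wy":0,"wz":0,"hand":0.4},{"x":-0.025,"y":0,"z":0,"wx":0,"wy":0,"wz":0,"hand":0.4},{"x":-0.025,"y":0,"z":0,"wx":0,"wy":0,"wz":0,"hand":0.4},{"x":-0.025,"y":0,"z":0,"wx":0,"wy":0,"wz":0,"hand":0.4}]}}

```text
time: 15.5
tool_pos: [0.5774, 0.1444, 0.0561]
tool_rot: [0.0, 0.077, 0.997, -0.0]
contact_force: [-2.3, 0.5, 0.1]
gripper_width: 0.699
grasp_force: 1.4
```

{"op": "send_rows", "data": {"rows": [{"x":-0.008,"y":0,"z":0,"wx":0,"wy":0,"wz":0,"hand":0.4},{"x":-0.008,"y":0,"z":0,"wx":0,"wy":0,"wz":0,"hand":0.4},{"x":-0.008,"y":0,"z":0,"wx":0,"wy":0,"wz":0,"hand":0.4},{"x":-0.008,"y":0,"z":0,"wx":0,"wy":0,"wz":0,"hand":0.4},{"x":-0.008,"y":0,"z":0,"wx":0,"wy":0,"wz":0,"hand":0.4},{"x":-0.008,"y":0,"z":0,"wx":0,"wy":0,"wz":0,"hand":0.4},{"x":-0.008,"y":0,"z":0,"wx":0,"wy":0,"wz":0,"hand":0.4},{"x":-0.008,"y":0,"z":0,"wx":0,"wy":0,"wz":0,"hand":0.4},{"x":-0.008,"y":0,"z":0,"wx":0,"wy":0,"wz":0,"hand":0.4},{"x":0,"y":0,"z":0,"wx":0,"wy":0,"wz":0,"hand":0.4}]}}

```text
time: 16.33
tool_pos: [0.588, 0.1428, 0.0562]
tool_rot: [0.0, 0.077, 0.997, 0.0]
contact_force: [-2.2, -0.0, 0.0]
gripper_width: 0.699
grasp_force: 1.2
```

Nothing has stopped the box yet, so I'll creep on 0.6 mm per row in short calls until the force rises.

{"op": "send_rows", "data": {"rows": [{"x":-0.004,"y":0,"z":0,"wx":0,"wy":0,"wz":0,"hand":0.4},{"x":-0.004,"y":0,"z":0,"wx":0,"wy":0,"wz":0,"hand":0.4},{"x":-0.004,"y":0,"z":0,"wx":0,"wy":0,"wz":0,"hand":0.4},{"x":-0.004,"y":0,"z":0,"wx":0,"wy":0,"wz":0,"hand":0.4},{"x":0,"y":0,"z":0,"wx":0,"wy":0,"wz":0,"hand":0.4},{"x":0,"y":0,"z":0,"wx":0,"wy":0,"wz":0,"hand":0.4},{"x":0,"y":0,"z":0,"wx":0,"wy":0,"wz":0,"hand":0.4},{"x":0,"y":0,"z":0,"wx":0,"wy":0,"wz":0,"hand":0.4},{"x":0,"y":0,"z":0,"wx":0,"wy":0,"wz":0,"hand":0.4},{"x":0,"y":0,"z":0,"wx":0,"wy":0,"wz":0,"hand":0.4}]}}

```text
time: 17.17
tool_pos: [0.5899, 0.1425, 0.056]
tool_rot: [-0.0, 0.077, 0.997, -0.0]
contact_force: [-3.9, 0.4, 1.2]
gripper_width: 0.707
grasp_force: 2.2
```

{"op": "send_rows", "data": {"rows": [{"x":-0.004,"y":0,"z":0,"wx":0,"wy":0,"wz":0,"hand":0.4},{"x":-0.004,"y":0,"z":0,"wx":0,"wy":0,"wz":0,"hand":0.4},{"x":-0.004,"y":0,"z":0,"wx":0,"wy":0,"wz":0,"hand":0.4},{"x":-0.004,"y":0,"z":0,"wx":0,"wy":0,"wz":0,"hand":0.4},{"x":0,"y":0,"z":0,"wx":0,"wy":0,"wz":0,"hand":0.4},{"x":0,"y":0,"z":0,"wx":0,"wy":0,"wz":0,"hand":0.4},{"x":0,"y":0,"z":0,"wx":0,"wy":0,"wz":0,"hand":0.4},{"x":0,"y":0,"z":0,"wx":0,"wy":0,"wz":0,"hand":0.4},{"x":0,"y":0,"z":0,"wx":0,"wy":0,"wz":0,"hand":0.4},{"x":0,"y":0,"z":0,"wx":0,"wy":0,"wz":0,"hand":0.4}]}}

```text
time: 18.0
tool_pos: [0.5899, 0.1425, 0.0558]
tool_rot: [-0.003, 0.077, 0.997, -0.0]
contact_force: [-12.5, 2.0, 6.7]
gripper_width: 0.703
grasp_force: 6.5
```

The box is against the stop at about 12 N. I'll press slightly more to seat it, then back straight out and rise.

{"op": "send_rows", "data": {"rows": [{"x":-0.004,"y":0,"z":0,"wx":0,"wy":0,"wz":0,"hand":0.4},{"x":-0.004,"y":0,"z":0,"wx":0,"wy":0,"wz":0,"hand":0.4},{"x":0,"y":0,"z":0,"wx":0,"wy":0,"wz":0,"hand":0.4},{"x":0,"y":0,"z":0,"wx":0,"wy":0,"wz":0,"hand":0.4},{"x":0,"y":0,"z":0,"wx":0,"wy":0,"wz":0,"hand":0.4},{"x":0.01,"y":0,"z":0,"wx":0,"wy":0,"wz":0,"hand":0.4},{"x":0.02,"y":0,"z":0,"wx":0,"wy":0,"wz":0,"hand":0.4},{"x":0.05,"y":0,"z":0,"wx":0,"wy":0,"wz":0,"hand":0.4},{"x":0.1,"y":0,"z":0,"wx":0,"wy":0,"wz":0,"hand":0.4},{"x":0.15,"y":0,"z":0,"wx":0,"wy":0,"wz":0,"hand":0.4}]}}

```text
time: 18.83
tool_pos: [0.5467, 0.1492, 0.0573]
tool_rot: [0.002, 0.077, 0.997, 0.0]
contact_force: [0.1, 0.3, -0.5]
gripper_width: 0.7
grasp_force: 0.0
```

{"op": "send_rows", "data": {"rows": [{"x":0.15,"y":0,"z":0,"wx":0,"wy":0,"wz":0,"hand":0.4},{"x":0.15,"y":0,"z":-0.15,"wx":0,"wy":0,"wz":0,"hand":0.4},{"x":0.15,"y":0,"z":-0.15,"wx":0,"wy":0,"wz":0,"hand":0.4},{"x":0.15,"y":0,"z":-0.15,"wx":0,"wy":0,"wz":0,"hand":0.4},{"x":0.1,"y":0,"z":-0.15,"wx":0,"wy":0,"wz":0,"hand":0.4},{"x":0.1,"y":0,"z":-0.15,"wx":0,"wy":0,"wz":0,"hand":0.4},{"x":0.1,"y":0,"z":-0.15,"wx":0,"wy":0,"wz":0,"hand":0.4},{"x":0,"y":0,"z":0,"wx":0,"wy":0,"wz":0,"hand":0.4},{"x":0,"y":0,"z":0,"wx":0,"wy":0,"wz":0,"hand":0.4},{"x":0,"y":0,"z":0,"wx":0,"wy":0,"wz":0,"hand":0.4}]}}

```text
time: 19.67
tool_pos: [0.4117, 0.17, 0.1908]
tool_rot: [0.001, 0.077, 0.997, 0.0]
contact_force: [-0.1, -0.4, -0.7]
gripper_width: 0.699
grasp_force: 0.0
```

Run:
```python
from h import *
t=grab_frame("top");s=grab_frame("scene")
a=cv2.resize(t[125:265,240:400],None,fx=2.45,fy=2.45,interpolation=cv2.INTER_CUBIC)
b=cv2.resize(s[150:300,290:450],None,fx=2.5,fy=2.5,interpolation=cv2.INTER_CUBIC)
H=max(a.shape[0],b.shape[0]); P=lambda i:cv2.copyMakeBorder(i,0,H-i.shape[0],0,0,cv2.BORDER_CONSTANT)
cv2.imwrite("pics/c6.png",cv2.hconcat([P(a),P(b)]))
# expected lid-front corners at home
h=[.6463,.1326,-.1528]; L=[(-46,57,64),(-46,-57,64),(-53,20,64),(-53,-20,64)]
print((proj("top",w(h,L))-[240,125])*2.45, (proj("scene",w(h,L))-[290,150])*2.5+[392,0])
```

```text
[[181.63443344 156.41459925]
 [312.37290121 177.71854766]
 [222.79336105 171.19513666]
 [268.71697215 178.68623142]] [[518.66960538 154.66922   ]
 [627.99252874 237.51497716]
 [542.87021952 182.46111121]
 [580.94508778 211.67480091]]
```

View pics/c6.png

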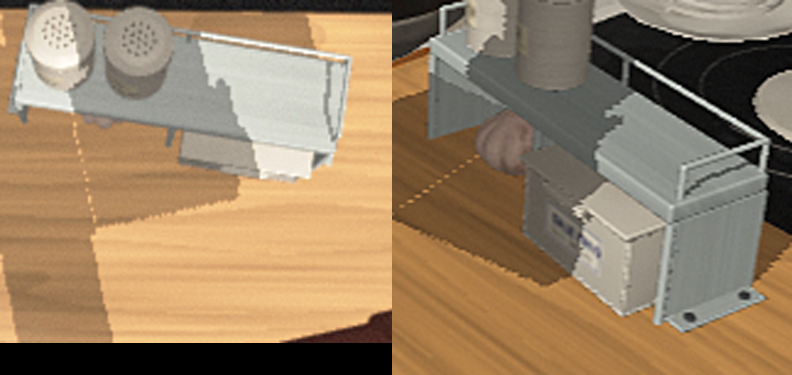

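The box is shut and square in the bay. The lid's front corners are at (178,160) and (312,180), within about 1.5 image px of the home prediction (182,156) and (312,178). The garlic and shakers haven't moved.

```bash
python3 -c "
from plant import job_done; print(job_done())"
```

```text
the job is handed in; nothing more can be done
None
```

The lid was shut first, then the salt box was pushed into the right bay and stands square against the back stop, with the arm clear; I handed the job in at about 20 s.

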